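# Out-of-date spice jar through the flap of the waste caddy

## Robot

A 6-joint arm with a two-finger parallel gripper is mounted at the origin on a cart in front of the work surface, level with it; the furniture and walls round the work are solid. World frame = base frame: x ahead of the robot, y to its left, z up, the work surface at z = 0. Lengths are in mm, angles in rad, forces in N, time in s.
With the tool pointing down it reaches from about 300 to 850 mm from the base axis. Payload 5.4 kg.
Tool frame: the origin (TCP) lies midway between the tips of the shut fingers; the grasp point (between the pads) lies 19 mm behind it; z points along the fingers, y is the direction in which the jaws open and shut (so a half turn about z gives the same grasp; the last joint's range is limited). The gripper opens to 85 mm and grips with 20 to 120 N. Pads are 22 mm wide; open, the fingers measure 114 mm over their backs; the gripper's body (76 mm by 85 mm) begins 54 mm behind the grasp point. The pads swing forward as they close: fully open they stand 13 mm farther back than shut.
Start: joints at [0.904, 0.158, 1.597, -0, 1.386, -0.21], TCP at [253.627, 516.023, 231.299] pointing down, gripper open.
Joint ranges: [-2.91, 2.91], [-0.94, 2.29], [0.18, 2.7], [-1.29, 4.43], [0.17, 2.64], [-3, 3]. Speed limits (rad/s): [2.57, 2.57, 3.14, 3.14, 3.14, 3.14].

## Interface

Orientations are given as [roll, pitch, yaw] about the fixed x, y, z axes, in that order (R = Rz(yaw) Ry(pitch) Rx(roll)).
In Python, from plant import reach, move_l, movej, set_gripper, sleep, inverse_kinematics, read_camera, Unreachable, job_done, get_time, get_joints, get_dq, get_tau, get_tcp_pos, get_ee_rot, get_force, get_moment, get_width gives the robot as it stands. Calls block until the motion is done:
- reach(position, orientation): joint-space move of the TCP to a pose.
- move_l(position, ori=None, rate=150, threshold=None): straight line of the TCP; ori=None keeps the orientation; rate is the mean speed in mm/s. With threshold (N) it stops when the force on the tool has changed by that much, and returns True; else False.
- movej(angles): joint-space move.
- set_gripper(opening, f_grip=None): opening from 0.0 (shut) to 1.0 (fully open); f_grip is the grip in N (None keeps the last); returns when the fingers have stopped.
- sleep(seconds).
- inverse_kinematics(position, orientation): joint angles nearest the present ones, or None.
- read_camera(name): name is "side" or "top"; returns a dict with "color" (400x640x3 uint8, red, green, blue), "K" (3x3 intrinsics, pixels), "camera_from_world" (4x4, takes a point from world to camera coordinates). Camera axes: x right, y down, z forward; pixel columns grow to the right and rows downward; lengths in mm; the calibration is good to about 2 mm. A picture is of the moment at which its call begins. There is no depth.
A pose or a line that the arm cannot do raises Unreachable and nothing moves.
- job_done(): hands the job in, once; it reports no verdict.
Readings, each from a call of its own:
- get_time(): time.
- get_joints(): joint angles.
- get_dq(): joint speeds.
- get_tau(): joint torques, N m.
- get_tcp_pos(): TCP position.
- get_ee_rot(): TCP orientation.
- get_force(): force on the tool from outside, world axes, zero at the start.
- get_moment(): the same for the moment, N m.
- get_width(): opening from 0.0 (shut) to 1.0 (fully open).
Only numpy, scipy, OpenCV 4.12 (cv2) and the standard library are available. Lean on these libraries where they do the work, as an engineer would, in place of code of your own. Each camera call takes 0.05 s, during which the arm holds its last target.

## Task

The spice jar that stands on the wooden chopping board is out of date: pick it up and push it upright, foot first, down through the sprung flap in the top of the waste caddy, keeping hold of it until a good half of it is through. Then let go, so that it drops to the bottom and the flap springs shut behind it. Leave the other spice jar, on the worktop, where it is, and mind the wall cabinet that hangs over the right-hand part of the worktop.

Things in the scene. Friction and masses are not known exactly. Their poses are not given: they have to be found in the camera images.
- old_jar_center (a point): centre (half-way up) of the spice jar to throw away: upright straight glass cylinder with dark cap, 41 diameter x 105 mm tall, about 0.13 kg, on the wooden chopping board (185 x 270 x 22 mm). z runs up its axis. Lemon and garlic up to 60 mm tall lie on the same board. Gripped about 30 mm above this centre, fingers stay above the caddy while more than half of the jar goes in
- caddy_mouth (a point): centre of the opening in the waste caddy's flat top, 180 mm above the worktop. Caddy: fixed steel box, grey top, 150 x 160 x 180 mm (x, y, z up). The opening, 70 mm along x by 100 along y, is in the middle of the top. A steel flap 3 mm below the top face closes it, hinged along the opening's +x edge, swinging down into the caddy. Inside it is empty, the floor 169 mm below the top
- caddy_flap (a joint): angle of the flap, rad: 0 shut (level), growing as it is pushed down to 1.42 (hanging almost upright inside). A weak spring (about 0.4 N at the middle of the flap, rising to 1 N) shuts it; a jar pushed about 60 mm in and let go slides past it and falls to the floor
- other_jar_center (a point): centre (half-way up) of the other spice jar, of the same make and size, standing on the bare worktop to the left (+y) of the board; it is to be left alone. (To the right, a wall cabinet hangs with its underside about 0.48 m above the worktop, over y below about -0.2 m and x above about 0.5 m: keep elbow and wrist clear of it)
Things that resemble listed ones, but are neither listed nor needed, are in the scene too. What is shaped like the part that bears old_jar_center but turquoise is not meant.

How it is judged:
By the outcome, as a careful person would: the job done as asked, in the order asked, and still so for the second after the job is handed in, with the robot touching nothing.
It also fails if it takes over 40 s, if anything falls off the work surface, if the arm or the gripper's body presses on something with over 40 N, if the wrist force passes 120 N, or if a joint passes its speed limit or range.

## Working session

There is one attempt and no reset: what is moved stays moved. The work goes in short steps, each a Python script; the robot and the scene stay as the last script left them, time stands still between calls to the robot, and variables do not carry over. Pictures are saved under pics/ and viewed, and the job is handed in when it is done.

```bash
mkdir -p pics; ls; python3 - <<'E'
from plant import *
import cv2,numpy as np
for n in("side","top"):
    d=read_camera(n); cv2.imwrite(f"pics/{n}0.png",d["color"][:,:,::-1]); np.savez(f"{n}0.npz",**d)
    print(n,d["K"].round(1).tolist(),d["camera_from_world"].round(3).tolist())
print(get_time())
E
```

```text
pics
side [[419.2, 0.0, 316.9], [0.0, 419.2, 202.2], [0.0, 0.0, 1.0]] [[0.659, -0.752, 0.008, -369.52], [-0.537, -0.478, -0.695, 361.851], [0.526, 0.454, -0.719, 660.558], [0.0, 0.0, 0.0, 1.0]]
top [[416.9, 0.0, 325.6], [0.0, 416.9, 200.1], [0.0, 0.0, 1.0]] [[-0.018, -1.0, -0.021, -11.135], [-0.993, 0.02, -0.117, 554.833], [0.117, 0.018, -0.993, 934.453], [0.0, 0.0, 0.0, 1.0]]
0.1
```

View pics/side0.png

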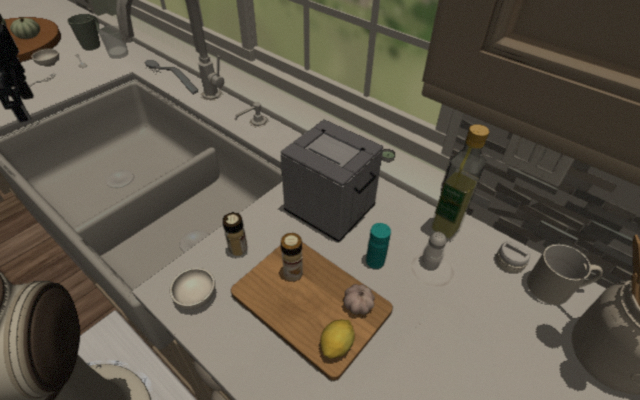

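View pics/top0.png

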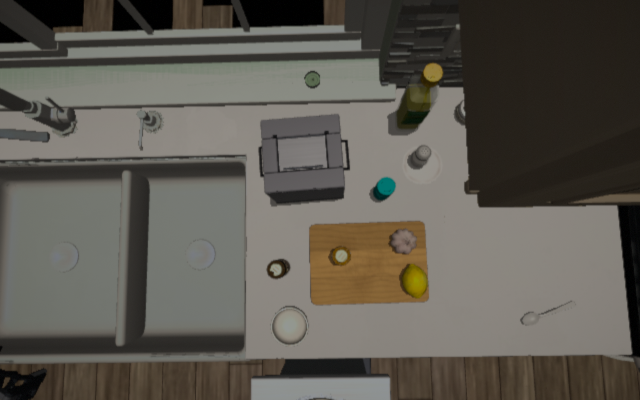

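Both views show three candidates:
- The jar on the board: side (291,257), top (341,257).
- The jar on the bare worktop: side (234,233), top (278,269). This one is to be left alone.
- The turquoise look-alike: side (378,246), top (385,188). This one is not meant.

I choose the jar on the board and will check it in a close crop, along with the caddy top.

```bash
cat > h.py <<'E'
import numpy as np
def load(n): return np.load(f"{n}.npz")
def ray(d,u,v):
    T=d["camera_from_world"];K=d["K"];R=T[:3,:3];c=-R.T@T[:3,3]
    return c,R.T@np.linalg.solve(K,[u,v,1.])
def onz(d,u,v,z):
    c,r=ray(d,u,v);return c+r*(z-c[2])/r[2]
def proj(d,p):
    q=d["K"]@(d["camera_from_world"]@np.r_[p,1])[:3];return q[:2]/q[2]
E
python3 - <<'E'
import cv2,numpy as np
from h import *
t=cv2.imread("pics/top0.png");s=cv2.imread("pics/side0.png")
a=cv2.resize(t[225:295,260:360],None,fx=4,fy=4,interpolation=2)
b=cv2.resize(s[205:290,215:315],None,fx=4,fy=4,interpolation=2)
h=max(a.shape[0],b.shape[0])
a=cv2.copyMakeBorder(a,0,h-a.shape[0],0,0,0)
cv2.imwrite("pics/jar_crop.png",np.hstack([a,b]))
a=cv2.resize(t[110:210,250:360],None,fx=3.5,fy=3.5,interpolation=2)
b=cv2.resize(s[115:215,275:385],None,fx=3.5,fy=3.5,interpolation=2)
cv2.imwrite("pics/cad_crop.png",np.hstack([a,b]))
E
```

```text
(no output)
```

View pics/jar_crop.png

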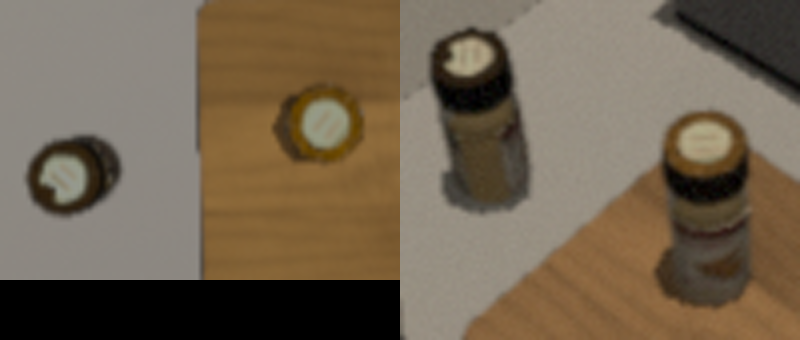

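View pics/cad_crop.png

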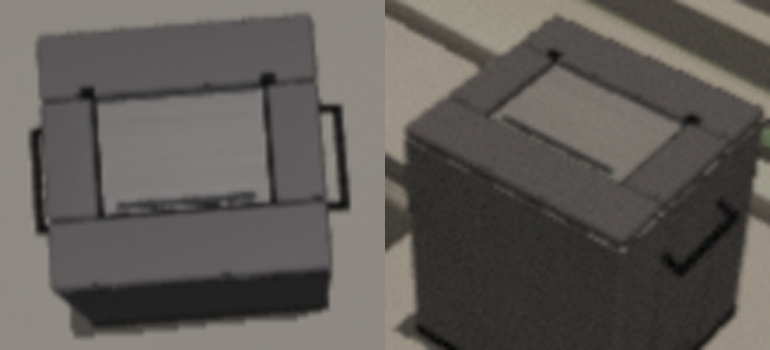

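The crop confirms the jar on the board: its cap centre is at top ≈(341,256) and side ≈(291,240.5), and it has a label and a dark cap band. The caddy's hinge (two knuckles) is on the far +x edge, and the caddy is turned slightly.

```bash
python3 - <<'E'
import cv2,numpy as np
from h import *
t=load("top0");s=load("side0")
def tri(p,q):
    c1,r1=ray(t,*p);c2,r2=ray(s,*q);A=np.c_[r1,-r2];x=np.linalg.lstsq(A,c2-c1,rcond=None)[0]
    P,Q=c1+x[0]*r1,c2+x[1]*r2; return ((P+Q)/2).round(1),np.linalg.norm(P-Q).round(1)
print("jar top",onz(t,341.1,255.6,127).round(1),onz(s,291.1,240.3,127).round(1),tri((341.1,255.6),(291.1,240.3)))
print("other",onz(t,260+65/4-.4,225+177/4-.4,105).round(1),onz(s,215+71/4-.4,205+56/4-.4,105).round(1))
T=lambda u,v:(250+u/3.5-.36,110+v/3.5-.36)
S=lambda u,v:(275+(u-385)/3.5-.36,115+v/3.5-.36)
for lab,z,f,d,pts in[("top outer",180,T,t,[(37,37),(312,15),(328,268),(52,292)]),("top open",180,T,t,[(95,98),(265,85),(275,205),(102,217)]),
 ("side outer",180,S,s,[(556,15),(765,105),(622,247),(407,132)]),("side open",180,S,s,[(556,60),(692,120),(622,183),(485,110)])]:
    P=np.array([onz(d,*f(*p),z) for p in pts])[:,:2]
    e=[np.linalg.norm(P[i]-P[i-3]).round(0) for i in range(4)]
    v=P[0]-P[1]; w=(P[0]+P[1]-P[2]-P[3])
    print(lab,P.mean(0).round(1),e,"yaw",np.degrees(np.arctan2(-v[0],v[1])).round(1),np.degrees(np.arctan2(w[1],w[0])).round(1),P.round(0).tolist())
# lemon, garlic
for u,v,z in[(403,240,40),(415,282,40),(385,188,105)]: print(onz(t,u,v,z).round(0))
B=[onz(t,*p,22).round(0)[:2].tolist() for p in[(309,224),(425,222),(428,303),(310,304)]];print(B)
from plant import *
print(get_ee_rot(),get_width())
E
```

```text
jar top [427.9 -53.3 127. ] [426.6 -53.1 127. ] (array([427.5, -53. , 126.1]), np.float64(1.1))
other [402.3  84.4 105. ] [401.2  85.4 105. ]
top outer [632.6  21.5] [np.float64(159.0), np.float64(147.0), np.float64(156.0), np.float64(149.0)] yaw 3.3 2.8 [[702.0, 104.0], [711.0, -54.0], [564.0, -60.0], [554.0, 96.0]]
top open [633.   20.3] [np.float64(98.0), np.float64(70.0), np.float64(98.0), np.float64(69.0)] yaw 3.1 3.3 [[665.0, 71.0], [670.0, -26.0], [601.0, -31.0], [596.0, 67.0]]
side outer [630.   19.9] [np.float64(155.0), np.float64(154.0), np.float64(156.0), np.float64(149.0)] yaw 4.9 4.8 [[699.0, 103.0], [712.0, -51.0], [558.0, -64.0], [551.0, 92.0]]
side open [632.3  21.3] [np.float64(99.0), np.float64(72.0), np.float64(103.0), np.float64(66.0)] yaw 5.2 2.2 [[662.0, 72.0], [671.0, -27.0], [599.0, -31.0], [596.0, 71.0]]
[ 459. -196.   40.]
[ 365. -219.   40.]
[ 570. -151.  105.]
[[501.0, 18.0], [500.0, -251.0], [316.0, -249.0], [318.0, 18.0]]
[-3.13992097e+00 -3.27470391e-04  2.68476575e+00] 0.9993225418292893
```

Checks hold up: the jar's triangulated top is z 126 (expected 127), the opening measures 98 x 70, and the two views agree to about 1.5 mm. The jaws go along y for both the pick and the insertion.

```bash
python3 - <<'E'
from plant import *
import numpy as np,cv2
J=np.array([427.3,-53.2])
for y in(0.,np.pi,-np.pi):
    print(y,[np.round(q,2) if (q:=inverse_kinematics([*p],[np.pi,0,y])) is not None else None for p in((427.3,-53.2,250),(427.3,-53.2,85),(632.3,20.7,300),(632.3,20.7,180))])
best=min((0.,np.pi),key=lambda y: (lambda q: 9 if q is None else abs(q[5]))(inverse_kinematics([427.3,-53.2,85],[np.pi,0,y])))
print(best)
reach([*J,240],[np.pi,0,best]); set_gripper(1.0)
print(get_time(),get_tcp_pos(),get_force())
d=read_camera("top");cv2.imwrite("pics/top1.png",d["color"][:,:,::-1])
d=read_camera("side");cv2.imwrite("pics/side1.png",d["color"][:,:,::-1])
r=move_l([*J,85],rate=120,threshold=8)
print(r,get_time(),get_tcp_pos(),get_force())
d=read_camera("side");cv2.imwrite("pics/side2.png",d["color"][:,:,::-1])
E
```

```text
0.0 [array([-0.41, -0.25,  1.95, -0.  ,  1.44,  1.16]), array([-0.41, -0.05,  2.12, -0.  ,  1.07,  1.16]), array([-0.16,  0.27,  1.33, -0.  ,  1.54,  1.41]), array([-0.16,  0.34,  1.48, -0.  ,  1.32,  1.41])]
3.141592653589793 [array([-0.41, -0.25,  1.95,  0.  ,  1.44, -1.98]), array([-0.41, -0.05,  2.12,  0.  ,  1.07, -1.98]), array([-0.16,  0.27,  1.33,  0.  ,  1.54, -1.73]), array([-0.16,  0.34,  1.48,  0.  ,  1.32, -1.73])]
-3.141592653589793 [array([-0.41, -0.25,  1.95,  0.  ,  1.44, -1.98]), array([-0.41, -0.05,  2.12,  0.  ,  1.07, -1.98]), array([-0.16,  0.27,  1.33,  0.  ,  1.54, -1.73]), array([-0.16,  0.34,  1.48,  0.  ,  1.32, -1.73])]
0.0
2.45 [427.4062949  -52.79145842 240.00339679] [ 0.76551701  0.22678749 -0.12271848]
False 3.9917 [427.92526726 -53.45639836  85.71747842] [ 0.43475716 -0.70952807  0.28634246]
```

View pics/side2.png

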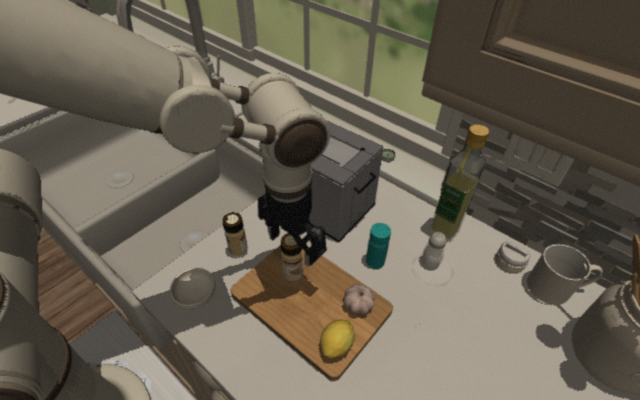

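The fingers straddle the chosen jar's cap at about (291,240). The other jar at (234,233) is untouched. Next I grip and lift.

```bash
python3 - <<'E'
from plant import *
import numpy as np,cv2
set_gripper(0.0,40)
print(get_width(),get_tcp_pos(),get_force())
move_l([427.3,-53.2,300],rate=150)
print(get_time(),get_width(),get_tcp_pos(),get_force())
for n in("side","top"):
    d=read_camera(n);cv2.imwrite(f"pics/{n}3.png",d["color"][:,:,::-1]);np.savez(f"{n}3.npz",**d)
s=cv2.imread("pics/side3.png");cv2.imwrite("pics/side3c.png",cv2.resize(s[80:330,180:400],None,fx=2.3,fy=2.3))
E
```

```text
0.4652422130013834 [427.51636947 -53.16965809  85.32309096] [-1.41956107  0.64679565  3.73612071]
6.1083 0.4683562395935563 [426.83152329 -52.99717379 298.94706971] [ 0.17207197 -0.77375475 -1.67206221]
```

View pics/side3c.png

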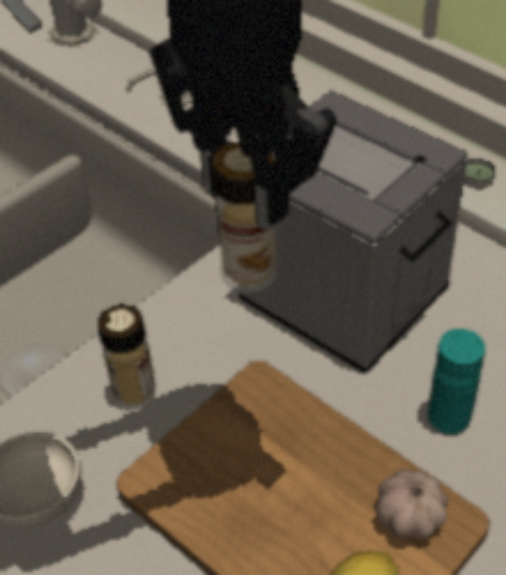

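The jar hangs upright between the fingers and the board is free of it. I'll check the foot and fingertip heights from this picture before inserting.

```bash
python3 - <<'E'
from h import *
s=load("side3")
for z in (232,236,240): print("foot",z,proj(s,[427,-53,z]).round(1),"near rim crop", ((proj(s,[427-20.5*.757,-53-20.5*.653,z])-[180,80])*2.3).round(0))
for z in (296,300,304,308,312): print("tip",z,((proj(s,[427,-53-26,z])-[180,80])*2.3).round(0),((proj(s,[427-11,-53-26,z])-[180,80])*2.3).round(0))
E
```

```text
foot 232 [288.9 200.2] near rim crop [249. 297.]
foot 236 [288.8 198.5] near rim crop [249. 293.]
foot 240 [288.7 196.8] near rim crop [249. 289.]
tip 296 [275. 228.] [264. 236.]
tip 300 [275. 223.] [263. 232.]
tip 304 [275. 219.] [263. 227.]
tip 308 [275. 214.] [263. 223.]
tip 312 [275. 209.] [263. 218.]
```

```bash
python3 - <<'E'
import cv2
s=cv2.imread("pics/side3.png");cv2.imwrite("pics/side3d.png",cv2.resize(s[125:215,250:330],None,fx=6.5,fy=6.5,interpolation=2))
E
```

```text
(no output)
```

View pics/side3d.png

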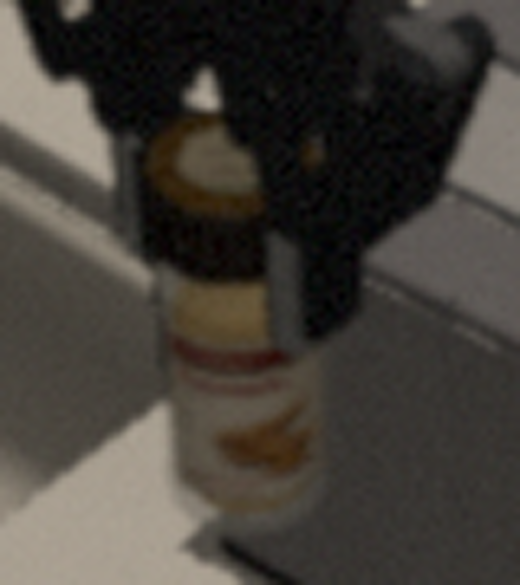

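The foot is at z≈237–240 and the fingertips at z≈303, so about 65 mm of jar hangs below the tips. Next I carry it over the mouth and check its position before pushing.

```bash
python3 - <<'E'
from plant import *
import numpy as np,cv2
o=[np.pi,0,np.radians(3.5)]
move_l([632.3,20.7,300],ori=o,rate=180)
move_l([632.3,20.7,255],rate=120)
print(get_time(),get_width(),get_tcp_pos(),get_force(),get_joints())
ims=[]
for n in("side","top"):
    d=read_camera(n);np.savez(f"{n}4.npz",**d);ims.append(d["color"][:,:,::-1])
a=cv2.resize(ims[0][70:220,255:405],(400,400),interpolation=2);b=cv2.resize(ims[1][80:230,230:380],(400,400),interpolation=2)
cv2.imwrite("pics/p4.png",np.hstack([a,b]))
E
```

```text
8.0917 0.4646418809930327 [632.19728212  20.59223796 255.25048902] [-0.27895202 -0.65553966 -1.15516227] [-1.58149755e-01  2.91457491e-01  1.39401300e+00  2.77135651e-06
  1.45607939e+00  1.35174017e+00]
```

View pics/p4.png

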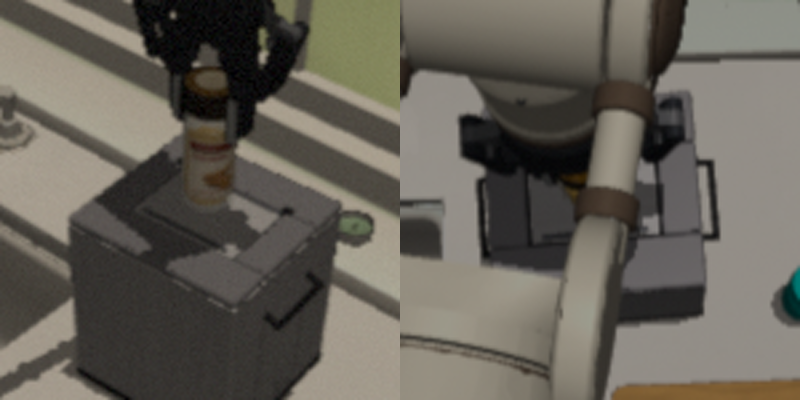

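The jar stands over the middle of the flap (foot at left-crop (207,205)), clear of the opening's edges. I push it down with a force stop.

```bash
python3 - <<'E'
from plant import *
import numpy as np,cv2
for z in(200,178):
    r=move_l([632.3,20.7,z],rate=80,threshold=12)
    print(r,get_time(),get_width(),get_tcp_pos(),get_force())
    if r: break
ims=[]
for n in("side","top"):
    d=read_camera(n);np.savez(f"{n}5.npz",**d);ims.append(d["color"][:,:,::-1])
a=cv2.resize(ims[0][70:220,255:405],(400,400),interpolation=2);b=cv2.resize(ims[1][80:230,230:380],(400,400),interpolation=2)
cv2.imwrite("pics/p5.png",np.hstack([a,b]))
E
```

```text
False 9.025 0.46730975293532373 [632.31923047  20.6870183  200.11828058] [-1.18152624 -0.14108925 -1.37428793]
False 9.45 0.4678005821813677 [631.63707004  20.78408013 176.85825995] [-0.39598997  0.86880283 -1.95242688]
```

View pics/p5.png

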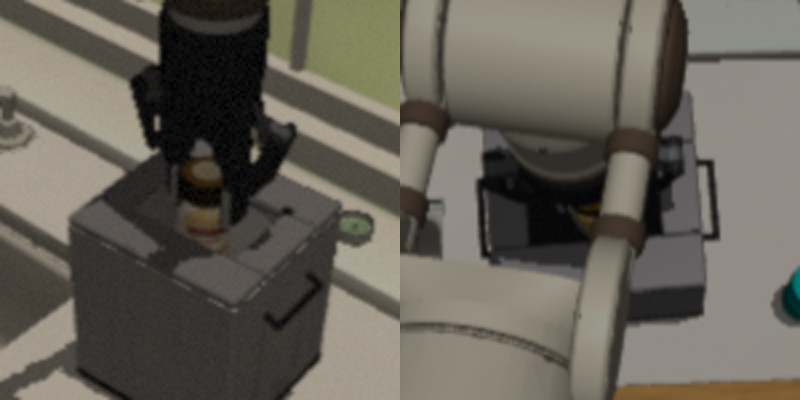

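The flap is down, more than half of the jar is inside (foot about 62 mm below the top), the width is unchanged and the forces are small. I release it.

```bash
python3 - <<'E'
from plant import *
import numpy as np,cv2
set_gripper(0.75)
sleep(0.6)
print(get_time(),get_width(),get_force())
d=read_camera("side");a=cv2.resize(d["color"][70:220,255:405,::-1],(400,400),interpolation=2)
move_l([632.3,20.7,300],rate=120)
ims=[]
for n in("side","top"):
    d=read_camera(n);np.savez(f"{n}6.npz",**d);ims.append(d["color"][:,:,::-1])
b=cv2.resize(ims[0][70:220,255:405],(400,400),interpolation=2)
cv2.imwrite("pics/p6.png",np.hstack([a,b]))
print(get_time(),get_force())
E
```

```text
10.5083 0.750024641186514 [-0.13906648  0.4875911  -0.09267766]
11.825 [-0.3670762   0.18398282  0.01910287]
```

View pics/p6.png

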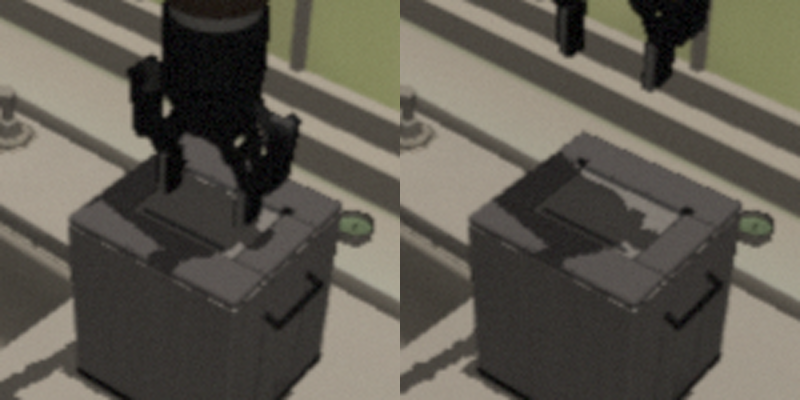

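The jar is gone from the fingers and the flap looks level again, though it lies under the gripper's shadow. I'll move the arm aside for an unobstructed look.

```bash
python3 - <<'E'
from plant import *
import numpy as np,cv2
from h import *
move_l([450,20.7,330],rate=200)
reach([300,330,330],[np.pi,0,0.8])
ims=[]
for n in("side","top"):
    d=read_camera(n);np.savez(f"{n}7.npz",**d);ims.append(d["color"][:,:,::-1])
cv2.imwrite("pics/side7.png",ims[0])
b=cv2.resize(ims[1][100:310,245:445],(630*200//210,630)[:2])[:600]
a=cv2.resize(ims[0][115:215,275:385],(440,400),interpolation=2);c=cv2.resize(ims[1][110:210,250:360],(360,327),interpolation=2)
c=cv2.copyMakeBorder(c,0,73,0,0,0)
cv2.imwrite("pics/p7.png",np.hstack([a,c]))
for n,i,r in(("side",ims[0],(slice(125,175),slice(300,365))),("top",ims[1],(slice(130,175),slice(275,330)))):
    o=cv2.imread(f"pics/{n}0.png"); print(n,np.abs(o[r].astype(int)-i[r]).mean())
print(get_time(),get_force())
E
```

```text
side 1.7837948717948717
top 0.3591919191919192
14.3 [-0.51018204 -0.07235651  0.80066445]
```

View pics/p7.png

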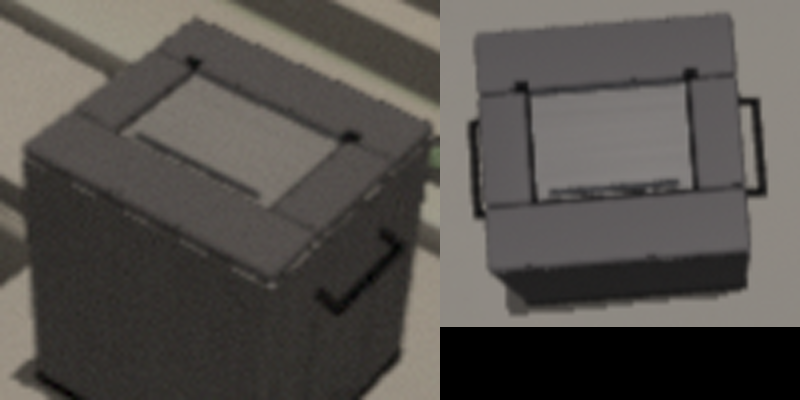

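View pics/side7.png

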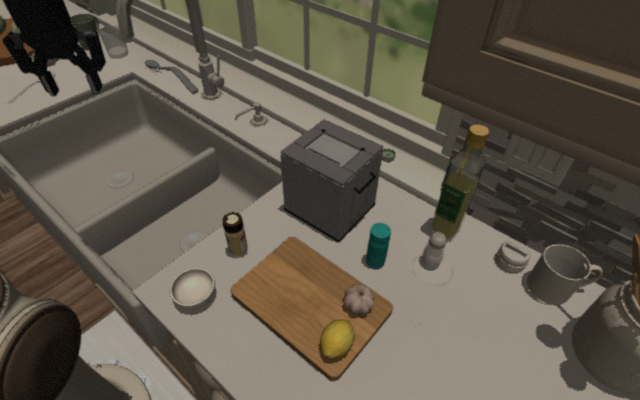

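The flap at side (330,148) is shut and looks the same as at the start. The other jar (234,233), garlic, lemon and turquoise jar are where they were, and the board holds no jar.

```bash
python3 -c "
from plant import *
job_done();print(get_time())"
```

```text
the job is handed in; nothing more can be done
the job is handed in; nothing more can be done
```

The old jar is in the caddy, and I've handed the job in at about 14.3 s of the 40 s allowed. I gripped it near its cap and pushed it upright through the flap until about 62 mm of its 105 mm was inside. Then I let go, lifted clear and moved the arm aside.

- **Flap:** it is shut and matches the starting pictures in both views (mean difference 0.4 grey levels from the top camera, 1.8 from the side).
- **Other items:** the other spice jar, turquoise jar, garlic and lemon stand where they were, judged by eye from the side view.
- **Forces:** every wrist force reading was under about 4 N, and the 8 N and 12 N force stops never tripped. I sampled these between moves, so short peaks in between would not show.
- **Not seen directly:** the jar lying on the caddy floor is hidden by the closed flap. I infer it from the empty fingers and the shut flap.

No check failed. The two cameras agreed on the positions to within about 1.5 mm.

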